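# Draw the painting panel from its carrier and hold it over the drip tray

### The job

Swing the panel carrier's flap fully open so that it stays open, draw the thick solid panel (not the thin sheet with battened ends) up out of its groove, and finish holding it still in the gripper, upright over the middle of the drip tray, its width along the tray's length and its lower edge about a hand's breadth above the table. Leave the thin sheet in its groove and do not disturb the brush pot, jar or scraper.

Things in the scene. Friction and masses are not known exactly. Their poses are not given: they have to be found in the camera images.
- carrier: open-topped plywood box, fixed to the table, 200 (local x) x 150 (local y) x 130 mm high, walls and floor 6 mm; origin at the centre of its underside, z up. The flap is hinged on its local +x rim, which faces left (world +y) within about 20 degrees. Two upright grooves (17 mm wide, 85 mm high, on the inside of both local y walls, projecting 8 mm) at local x = -55 mm and +25 mm hold one plate each, standing on edge across the box; which plate is in which groove varies
- flap (a joint): hinge angle of the carrier's plywood flap, rad: 0 shut, grows as it opens upward, stop at 1.75 (just past upright). No spring: it falls shut if let go below about 1.5 and rests on its stop beyond that. Mass about 0.18 kg
- flap_handle (a point): middle of the round steel bar handle on the flap: bar 11 mm thick, 80 mm long along carrier y, its centre line 35 mm above the flap's top face, on two posts 68 mm apart, 15 mm from the free edge and 185 mm from the hinge line. Shut, it is 173.5 mm above the table
- flap_hinge (a point): middle of the hinge line, which runs along carrier y: at carrier x = +100 mm, 130.5 mm above the table. The flap is a plate 200 x 150 x 8 mm whose underside contains the hinge line
- panel: the thick painting panel: solid wood plate, 14 mm thick throughout (local x), 132 mm wide (local y), 110 mm high (local z), about 0.13 kg; origin at the centre of its lower edge face. It starts standing upright in a groove on the carrier floor, top edge 14 mm below the box's rim, hidden under the flap, its local axes parallel to the carrier's
- sheet: the other plate, to be left alone: same outline 132 x 110 mm but only 5 mm thick, with a 14 mm thick batten 12 mm wide at each end (an H seen from above); origin at the centre of its lower edge face, axes as the panel's
- tray: shallow aluminium drip tray fixed to the table, 110 (local x) x 200 (local y, its length) x 25 mm high, walls 4 mm; origin at the centre of its underside, z up
- brush_pot: bystander: brass pot 72 mm wide, 100 mm high, with brushes standing in it to 200 mm; origin at the centre of its underside; stands beyond the work
- jar: bystander: glass jar 52 mm wide, 70 mm high; origin at the centre of its underside; stands in the gap between the tray and the carrier
- scraper: bystander: scraper lying on the table beyond the tray, 200 mm long along its local x, under 40 mm high; origin under its middle
There are look-alikes about, which are no part of the job. There is more than one size of the carrier; the job needs the middle-sized.

How it is judged:
By the outcome, as a careful person would: the job done as asked, in the order asked, and still so for the second after the job is handed in, while the arm keeps its last pose, push and grip.
It also fails if it takes over 64 s, if anything falls off the work surface, if the arm or the gripper's body presses on something with over 40 N, if the wrist force passes 120 N, or if a joint passes its speed limit or range.

### The arm

A 7-joint arm with a two-finger parallel gripper is mounted at the origin on the work surface. World frame = base frame: x ahead of the robot, y to its left, z up, the work surface at z = 0. Lengths are in mm, angles in rad, forces in N, time in s.
With the tool pointing down it reaches from about 400 to 900 mm from the base axis. Payload 5.6 kg.
Tool frame: the origin (TCP) lies midway between the tips of the shut fingers; the grasp point (between the pads) lies 19 mm behind it; z points along the fingers, y is the line along which they close (so a half turn about z gives the same grasp; the last joint's range is limited). The gripper opens to 92 mm and grips with 3 to 60 N. Pads are 20 mm wide; open, the fingers measure 128 mm over their backs; the gripper's body (75 mm by 189 mm) begins 69 mm behind the grasp point.
Start: joints at [-1.368, 0.468, -0.012, 1.603, 0.006, 1.071, -0.056], TCP at [158.208, 630.46, 214.592] pointing down, gripper open.
Joint ranges: [-2.53, 2.53], [-0.31, 2.02], [-1.57, 1.55], [0.28, 2.44], [-1.29, 4.43], [0.15, 1.84], [-2.92, 2.92]. Speed limits (rad/s): [2.57, 2.57, 3.14, 3.14, 3.14, 3.14, 3.14].

### API

Orientations are given as a rotation vector (axis times angle).
In Python, from cell import robot, grip, kin, viewer gives the robot as it stands. Calls block until the motion is done:
- robot.movep(position, orientation): joint-space move of the TCP to a pose.
- robot.servo_line(position, feed=150, rotation=None): straight line of the TCP; rotation=None keeps the orientation; feed is the mean speed in mm/s.
- robot.goto_joints(angles): joint-space move.
- grip(opening, newtons=None): opening from 0.0 (shut) to 1.0 (fully open); newtons is the grip in N (None keeps the last); returns when the fingers have stopped.
- robot.hold(seconds).
- kin.ik(position, orientation): joint angles nearest the present ones, or None.
- robot.observe(): the state.
- viewer.read_camera(name): name is "scene" or "top" or "wrist"; returns the picture (480x640x3 uint8, red, green, blue); there is no depth.
- viewer.camera_info(name): a dict with "camera_matrix" (3x3 intrinsics, pixels), "R" (3x3) and "t" (3): a world point X has camera coordinates R X + t. Camera axes: x right, y down, z forward; pixel columns grow to the right and rows downward; lengths in mm; the calibration is good to about 2 mm. A picture is of the moment at which its call begins: read the wrist's pose just before it. camera_info takes no time and is no camera call; for the wrist camera it gives the pose at the moment of the call.
A pose or a line that the arm cannot do raises robot.IKError and nothing moves.
- robot.job_done(): hands the job in; it is judged then, once.
Trained networks look in the newest picture that a camera, given by its name, has taken for a name from the list of things; names that differ only in an ending like _2 or _b are one class to them, and where a whole thing is asked for, a point or a joint stands for the part that bears it (a point fixed in the world has none). Each returns a list of dicts, best first, with "confidence" (0 to 1); they miss things now and then, are a little off and sometimes report something else, mostly with a low value. They report only what shows in the picture. A call takes as long as a camera call. They do not tell look-alikes from the thing itself.
- viewer.silhouettes(name, camera): "mask" (480x640 bool, what is visible of it).
- viewer.pinpoint(name, camera): "at" ([x, y, z] in mm, in the coordinates of the camera as it stood for that picture, good to about 4 mm: a listed point, or the origin of a listed thing).
The state is a dict: "t": time; "joints": joint angles; "joint_velocities": joint speeds; "joint_torque": joint torques, N m; "tcp_pos": TCP position; "tcp_rot": TCP orientation; "contact_force": force on the tool from outside, world axes, zero at the start; "wrist_torque": the same for the moment, N m; "grip_width": opening from 0.0 (shut) to 1.0 (fully open); "grip_force": force on a finger pad.
Only numpy, scipy, OpenCV 4.12 (cv2) and the standard library are available. Lean on these libraries where they do the work, as an engineer would, in place of code of your own. Each camera call takes 0.05 s, during which the arm holds its last target. There are 200 camera calls.

## Working session

There is one attempt and no reset: what is moved stays moved. The work goes in short steps, each a Python script; the robot and the scene stay as the last script left them, time stands still between calls to the robot, and variables do not carry over. Pictures are saved under pics/ and viewed, at most 10 in all, crops included, and the job is handed in when it is done.

```bash
ls; mkdir -p pics
cat > h.py <<'E'
import numpy as np, cv2
from scipy.spatial.transform import Rotation as Ro
from cell import robot, grip, kin, viewer
def w(cam,p,info=None):
    i=info or viewer.camera_info(cam); return np.array(i["R"]).T@(np.array(p)-np.array(i["t"]))
def px(cam,X,info=None):
    i=info or viewer.camera_info(cam); c=np.array(i["R"])@np.array(X,float)+np.array(i["t"]); q=np.array(i["camera_matrix"])@c; return q[:2]/q[2]
def ray(cam,uv,z,info=None):
    i=info or viewer.camera_info(cam); R=np.array(i["R"]);o=-R.T@np.array(i["t"])
    d=R.T@np.linalg.inv(np.array(i["camera_matrix"]))@np.array([*uv,1.]); return o+d*(z-o[2])/d[2]
E
python3 - <<'E'
from h import *
a=viewer.read_camera("scene");b=viewer.read_camera("top")
cv2.imwrite("pics/scene.png",a[...,::-1]);cv2.imwrite("pics/top.png",b[...,::-1])
for c in("scene","top"):
    for n in("carrier","flap_handle","flap_hinge","tray","jar","brush_pot","scraper"):
        for d in viewer.pinpoint(n,c): print(c,n,round(d["confidence"],2),w(c,d["at"]).round())
print(robot.observe()["t"])
E
```

```text
pics
scene carrier 0.95 [265. 220.   5.]
scene carrier 0.79 [499. 208.   1.]
scene carrier 0.66 [584. 565.  -4.]
scene flap_handle 0.64 [560. 457. 222.]
scene flap_handle 0.62 [481. 125. 177.]
scene flap_handle 0.59 [243. 160. 128.]
scene flap_handle 0.56 [496. 211.   2.]
scene flap_hinge 0.7 [611. 693. 168.]
scene flap_hinge 0.67 [515. 307. 131.]
scene flap_hinge 0.62 [292. 289.  94.]
scene jar 0.58 [483. -29.   3.]
scene brush_pot 0.79 [745.   9.   2.]
scene scraper 0.74 [ 557. -235.    2.]
scene scraper 0.59 [ 730. -213.    0.]
top carrier 0.6 [500. 212.  -2.]
top carrier 0.59 [267. 216.  -1.]
top flap_handle 0.94 [246. 163. 122.]
top flap_handle 0.9 [485. 124. 176.]
top flap_handle 0.88 [566. 461. 222.]
top flap_hinge 0.68 [510. 311. 129.]
top flap_hinge 0.59 [288. 288.  92.]
top flap_hinge 0.57 [613. 692. 167.]
top tray 0.9 [ 557. -237.    0.]
top jar 0.73 [482. -30.  -4.]
top jar 0.26 [486. 127. 174.]
top brush_pot 0.66 [749.   6.  -2.]
top brush_pot 0.63 [ 734. -213.   -2.]
top scraper 0.58 [ 732. -215.   -7.]
0.8
```

View pics/top.png

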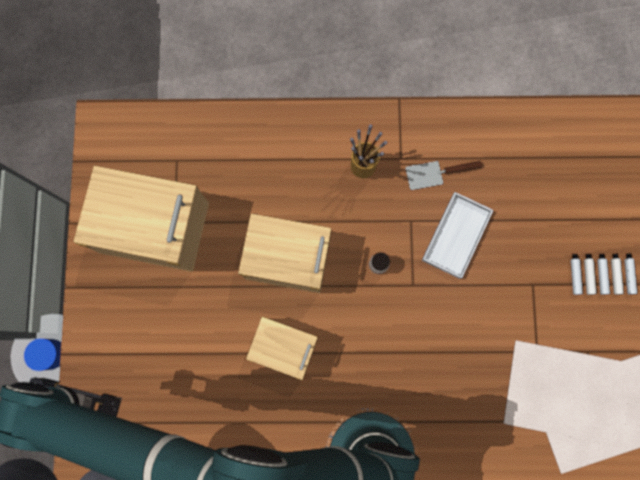

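View pics/scene.png

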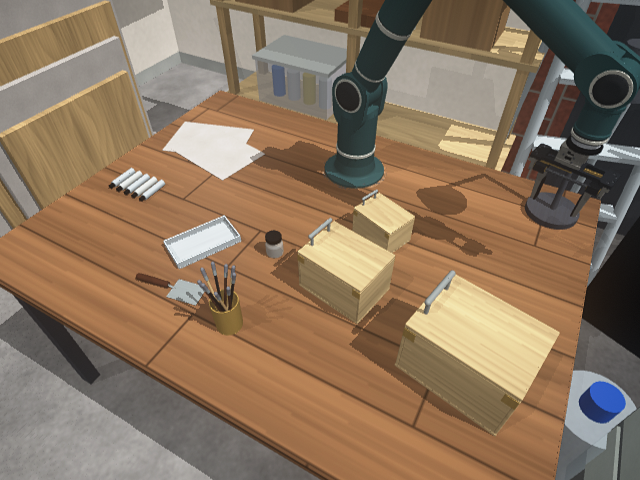

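The top view shows the three carriers. The middle-sized one spans pixels (238..330, 214..289) and its handle is near (320,255). The jar is at (380,262), the tray at (458,235), and the pot and scraper lie beyond. The scene view agrees. Next I'll move above the handle and refine with the wrist camera.

```bash
cat >> h.py <<'E'
def rv(psi,near=None):
    y=np.array([np.cos(psi),np.sin(psi),0]);z=np.array([0,0,-1.]);
    c=[Ro.from_matrix(np.c_[np.cross(s*y,z),s*y,z]) for s in(1,-1)]
    n=Ro.from_rotvec(robot.observe()["tcp_rot"] if near is None else near)
    return min(c,key=lambda r:(r*n.inv()).magnitude()).as_rotvec()
def rect(cam,mask,z,info=None):
    k=max(cv2.findContours(mask.astype(np.uint8),0,1)[0],key=cv2.contourArea)[:,0]
    P=np.array([ray(cam,p,z,info)[:2] for p in k],np.float32)
    return cv2.minAreaRect(P)
E
python3 - <<'E'
from h import *
o=robot.observe();print(Ro.from_rotvec(o["tcp_rot"]).as_matrix().round(2).tolist())
viewer.read_camera("top")
for n,z in(("flap_handle",173.5),("tray",25)):
    for d in viewer.silhouettes(n,"top"):print(n,round(d["confidence"],2),d["mask"].sum(),rect("top",d["mask"],z))
psi=np.radians(81)
r=rv(psi);
q=kin.ik([500,180,380],r);print(q)
robot.movep([500,180,420],r)
i=viewer.camera_info("wrist");im=viewer.read_camera("wrist");cv2.imwrite("pics/w1.png",im[...,::-1])
for n in("flap_handle","flap_hinge","carrier"):
    for d in viewer.pinpoint(n,"wrist"):print(n,round(d["confidence"],2),w("wrist",d["at"],i).round(1))
for d in viewer.silhouettes("flap_handle","wrist"):print(round(d["confidence"],2),d["mask"].sum(),rect("wrist",d["mask"],173.5,i),px("wrist",[483,124.5,173.5],i))
print(robot.observe()["t"],robot.observe()["joints"])
E
```

```text
[[-0.97, 0.24, 0.0], [0.24, 0.97, 0.0], [0.0, 0.0, -1.0]]
flap_handle 0.91 2641 ((265.78607177734375, 213.99838256835938), (138.71824645996094, 102.3578872680664), 69.81957244873047)
flap_handle 0.81 8443 ((583.90625, 566.8323974609375), (258.43853759765625, 194.23385620117188), 78.28633880615234)
flap_handle 0.57 4972 ((492.7130126953125, 208.03489685058594), (195.1009063720703, 146.4964599609375), 79.1031723022461)
tray 0.63 3278 ((553.7527465820312, -234.22601318359375), (112.59233093261719, 204.67066955566406), 62.55397415161133)
[-0.70060514  0.12833987  0.32893083  1.69015777 -0.04258403  1.33011614
  1.04968223]
flap_handle 0.63 [560.  459.7 224. ]
flap_hinge 0.86 [288.5 284.9  94.2]
flap_hinge 0.78 [518.9 309.1 129.9]
carrier 0.69 [498.  204.1  -4.6]
carrier 0.62 [266.9 221.1  -2. ]
carrier 0.45 [747.    7.4  -3.5]
0.91 18079 ((493.3494873046875, 208.94244384765625), (183.52992248535156, 139.2076873779297), 78.80841064453125) [269.79226325 203.31368807]
0.75 15856 ((573.8177490234375, 511.88720703125), (151.78172302246094, 194.74798583984375), 78.5302505493164) [269.79226325 203.31368807]
0.66 6616 ((305.46075439453125, 209.51431274414062), (123.435791015625, 63.47734069824219), 71.3403549194336) [269.79226325 203.31368807]
3.3583 [-0.70971618  0.11257831  0.33614488  1.62147238 -0.03745419  1.41432107
  1.04489554]
```

View pics/w1.png

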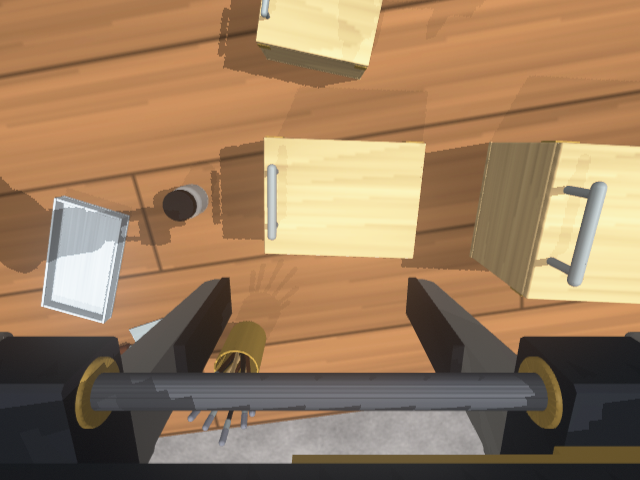

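The wrist view shows the middle carrier's flap as a quad, (265,139), (425,143), (414,258), (265,254), and its bar from (272,168) to (272,240). I'll compute the handle from those pixels and grasp it.

Run:
```python
from h import *
i=viewer.camera_info("wrist")
a,b=ray("wrist",(272,165),173.5,i),ray("wrist",(272,239),173.5,i);print(a,b,np.linalg.norm(a-b))
c=[ray("wrist",p,138.5,i)[:2] for p in((265,138),(425,143),(414,258),(265,254))]
print(np.round(c,1), [np.linalg.norm(c[k]-c[k-1]).round() for k in range(4)])
d=(c[1]-c[0]+c[2]-c[3]);print(np.degrees(np.arctan2(d[1],d[0])),np.degrees(np.arctan2(*(b-a)[1::-1])))
print(np.mean(c,0))
viewer.read_camera("top")
for d in viewer.silhouettes("tray","top"):print(rect("top",d["mask"],25),rect("top",d["mask"],12))
for d in viewer.pinpoint("tray","top"):print(w("top",d["at"]))
im=viewer.read_camera("wrist")
for d in viewer.silhouettes("tray","wrist"):print(rect("wrist",d["mask"],25))
for d in viewer.pinpoint("tray","wrist"):print(w("wrist",d["at"],i))
```

```text
[440.15094269 134.8694724  173.5       ] [526.75671608 118.07433974 173.5       ] 88.2192522449199
[[408.6 127.8]
 [444.8 320.3]
 [590.9 294.8]
 [554.4  98.7]] [np.float64(149.0), np.float64(196.0), np.float64(148.0), np.float64(199.0)]
79.4064950607094 -10.974929246116282
[499.67593051 210.40071376]
((553.0891723632812, -234.2925262451172), (115.22895812988281, 206.06173706054688), 64.0256118774414) ((555.4027099609375, -237.21444702148438), (116.1636962890625, 207.73338317871094), 64.02561950683594)
[ 552.54511722 -237.48781094    1.70215999]
((554.2012939453125, -228.5740966796875), (120.47850036621094, 208.76272583007812), 63.153480529785156)
((518.5543212890625, 215.279541015625), (250.83041381835938, 187.83094787597656), 79.0198974609375)
[ 554.05321842 -234.35566501   -4.0998808 ]
```

```bash
cat >> h.py <<'E'
PSI=np.radians(79.2); C=np.array([499.7,210.4]); U=np.array([np.cos(PSI),np.sin(PSI)]); V=np.array([-U[1],U[0]])
def cw(x,y,z): return np.array([*(C+x*U+y*V),z])
def bar(th): return cw(100-185*np.cos(th)+43*np.sin(th),0,130.5+185*np.sin(th)+43*np.cos(th))
G=np.array([0,0,-19.])
E
python3 - <<'E'
from h import *
r=rv(PSI)
print(bar(0))
robot.movep(bar(0)+G+[0,0,60],r)
robot.servo_line(bar(0)+G,feed=120)
print(grip(0.0,15)); o=robot.observe();print(o["t"],o["grip_width"]*92,o["grip_force"],o["contact_force"])
for th in np.linspace(0,1.72,9)[1:]:
    robot.servo_line(bar(th)+G,feed=120)
    o=robot.observe();print(round(th,2),round(o["t"],2),o["grip_width"]*92,o["contact_force"].round(1) if hasattr(o["contact_force"],"round") else o["contact_force"])
im=viewer.read_camera("scene");cv2.imwrite("pics/s2.png",im[...,::-1])
E
```

```text
[483.77258826 126.90558369 173.5       ]
False
6.3667 10.219060714376212 14.999549388885498 [ 0.3958117   0.93311305 -1.42245887]
0.22 6.86 10.703168242679416 [ 0.6  0.7 -1.7]
0.43 7.35 10.399769098954161 [-0.5 -4.7  2.6]
0.64 7.84 10.447146702902764 [-2.8 -7.3  8.4]
0.86 8.33 10.161697762707737 [-2.5 -6.3  8.2]
1.08 8.82 10.268791653649822 [-0.3 -2.9  6.1]
1.29 9.32 10.630835426049686 [ 0.6 -0.6  3.3]
1.5 9.81 10.276680660374561 [ 2.9 -0.2  0.9]
1.72 10.3 10.431792006567667 [ 2.9 -0.9  1.7]
```

View pics/s2.png

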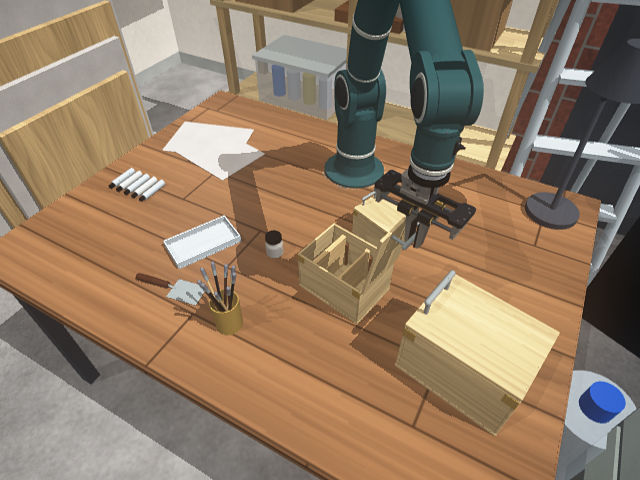

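The flap is upright, both plates are in view, and the other objects haven't moved. Next I'll release the handle, retreat upward and look into the box.

Run:
```python
from h import *
grip(0.22)
p=bar(1.72)+G
robot.servo_line(p+[0,0,110],feed=200)
r=rv(PSI)
robot.movep(cw(-35,0,420),r)
i=viewer.camera_info("wrist");im=viewer.read_camera("wrist");cv2.imwrite("pics/w3.png",im[...,::-1])
for n in("panel","sheet"):
    for d in viewer.pinpoint(n,"wrist"):
        X=w("wrist",d["at"],i); print(n,round(d["confidence"],2),X.round(1),"local",((X[:2]-C)@U).round(1),((X[:2]-C)@V).round(1))
for x in(-55,25): print(x,px("wrist",cw(x,-66,116),i),px("wrist",cw(x,66,116),i))
print(robot.observe()["t"],robot.observe()["contact_force"],robot.observe()["joints"])
```

```text
panel 0.85 [488.4 153.    4. ] local -58.5 0.4
sheet 0.97 [499.7 233.4   9. ] local 22.6 4.3
sheet 0.46 [530.6 379.4 302.7] local 171.8 1.3
-55 [303.37983495 249.13380427] [302.45866038 151.52534045]
25 [360.70455385 249.26831551] [364.27782326 151.6868634 ]
12.3833 [-0.66799179  0.6605707   0.59550396] [-0.7378033   0.09847279  0.36170732  1.6387022  -0.03482342  1.41227601
  1.01318427]
```

View pics/w3.png

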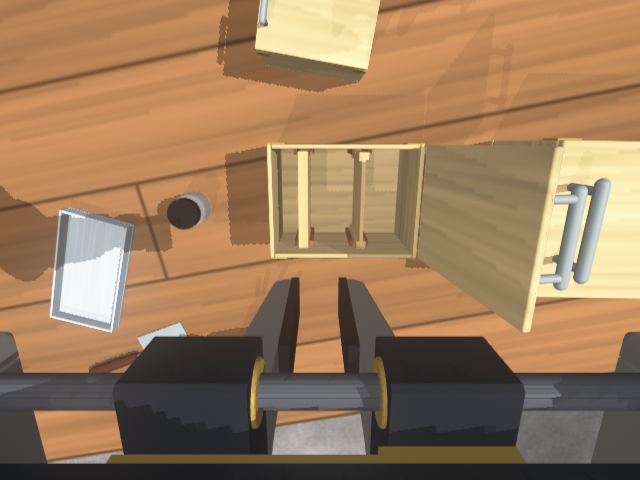

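The wrist view shows the solid panel at columns 298–309, rows 150–247, matching groove x=-55. The H-shaped sheet is at column about 362, in the +25 groove, and the flap stays open. I'll grasp the panel now.

Run:
```python
from h import *
r=rv(PSI); P=lambda z:cw(-55,0,z-19)
grip(0.33)
robot.movep(P(200),r)
robot.servo_line(P(92),feed=80); o=robot.observe();print(o["t"],np.round(o["contact_force"],1))
grip(0.0,35); o=robot.observe();print(o["t"],o["grip_width"]*92,o["grip_force"],np.round(o["contact_force"],1))
if o["grip_width"]*92>10:
    for z in(130,260):
        robot.servo_line(P(z),feed=80); o=robot.observe();print(o["t"],o["grip_width"]*92,np.round(o["contact_force"],1))
im=viewer.read_camera("wrist");s=viewer.read_camera("scene")
cv2.imwrite("pics/w4.png",cv2.resize(np.hstack([im,s])[...,::-1],(800,300)))
```

```text
15.1917 [-0.6  0.7  0.1]
15.575 13.845535034013672 35.000213384628296 [-0.4  0.7  2.6]
16.2 13.826648504815964 [-0.1 -0.2 -1.3]
17.975 13.840080334290144 [-0.2  0.4 -1.7]
```

View pics/w4.png

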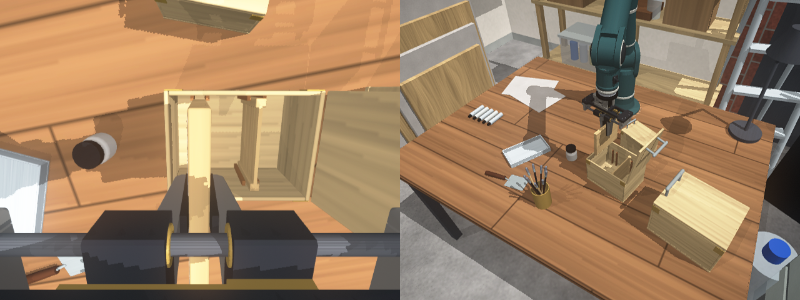

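The panel is held upright between the fingers and clear of the box, and the sheet remains in its groove. Next I'll carry it to the tray.

Run:
```python
from h import *
T=np.array([554,-236]); r=rv(np.radians(63.3))
robot.servo_line([*T,241],feed=150,rotation=r)
robot.servo_line([*T,157],feed=80)
robot.hold(0.5)
i=viewer.camera_info("wrist");im=viewer.read_camera("wrist");s=viewer.read_camera("scene");t=viewer.read_camera("top")
for c in("wrist","scene","top"):
    for n in ("panel","tray"):
        for d in viewer.pinpoint(n,c): print(c,n,round(d["confidence"],2),w(c,d["at"],i if c=="wrist" else None).round(1))
for c in("scene","top"):
    for n in("jar","brush_pot","scraper","sheet"):
        for d in viewer.pinpoint(n,c)[:1]: print(c,n,round(d["confidence"],2),w(c,d["at"]).round(1))
o=robot.observe();print(o["t"],o["grip_width"]*92,o["tcp_pos"],np.round(o["contact_force"],1))
cv2.imwrite("pics/s5.png",np.hstack([s[100:400,50:450],t[100:400,200:600]])[...,::-1])
```

```text
wrist panel 0.55 [ 553.2 -237.6   89. ]
scene panel 0.95 [ 550.8 -237.6   92.2]
scene tray 0.81 [ 556.3 -236.1    3.9]
top panel 0.51 [ 555.2 -234.9   87.5]
top tray 0.7 [ 5.590e+02 -2.359e+02  2.000e-01]
scene jar 0.58 [479.1 -28.    4.9]
scene brush_pot 0.85 [7.455e+02 6.400e+00 4.000e-01]
scene scraper 0.85 [ 733.1 -210.6    1.9]
scene sheet 0.82 [505.8 228.    9.7]
top jar 0.94 [483.6 -28.6  -4. ]
top brush_pot 0.61 [747.5   6.5  -1.7]
top sheet 0.86 [501.7 232.2   3.1]
23.425 13.88803604677003 [ 554.02856818 -235.95040923  157.01905802] [ 0.6  0.7 -1.2]
```

View pics/s5.png

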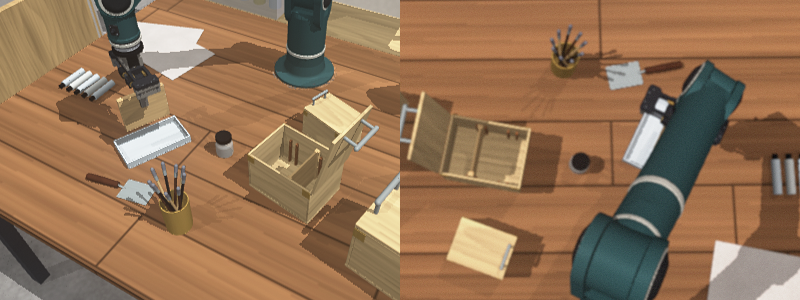

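The panel hangs upright over the tray with its width along the tray's length and its lower edge at about 90 mm. The flap is open, the sheet is in its groove, and the jar, pot and scraper are unmoved.

```bash
python3 -c "
from h import *
print(robot.job_done())"
```

```text
the job is handed in; nothing more can be done
None
```

I handed the job in at about 23 s of the 64 s allowed. The flap is open on its stop, and the thick panel is held upright over the middle of the drip tray with its lower edge about 90 mm above the table. The thin sheet is still in its groove, and the brush pot, jar and scraper are where they started.

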